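# Load the curing hood and hold its flap at the pointer

## Task

Take the tray that carries the linocut block by its yellow post and slide it into the white curing hood until its blue front panel sits flat against the hood, with the block still lying in the tray. Then lift the amber flap on top of the hood by its black bar until it lines up with the red pointer, and finish while holding it there with the gripper: the flap falls shut if let go. Do not shift the pointer or disturb the other things on the bench.

Things in the scene. Friction and masses are not known exactly. Their poses are not given: they have to be found in the camera images.
- hood_mouth (a point): Middle of the foot of the curing hood's tray opening (152 wide, 85 high, 174 deep), at bench level in its outer grey face. Axes: x away from the robot, y out of the opening (to the robot's left, within 0.2 rad), z up. The hood is a fixed white box, 200 (x) x 180 (y) x 115 tall, walls 6, no floor: the tray slides in along -y on the bench. Hood centre: y = -90.
- tray_grip (a point): On the axis of the tray's yellow upright grip post (26 in x, 16 in y, from 10 to 107 above the bench), 85 above the bench. Axes are the tray's: y points from tub to post, z up. Tub centre at y = -151, tub's leading end at -231. Loose on the bench, 0.45 kg without the block. Fully home, this point is at x = 0, y = 71 from hood_mouth.
- tray_panel (a point): Middle of the foot of the inner (tub) face of the tray's blue front panel, 176 wide, 6 thick, up to 85 high, which lies 71 behind the post's axis; same axes as tray_grip. The panel is wider than the opening and stops the tray: home, it lies flat on the hood's grey face, on hood_mouth. The aluminium tub, 136 (x) x 160 (y) x 24 high, has 8 play either side in the opening.
- block_center (a point): Linocut block (wood with blue lino, yellow cuts), 100 x 120 x 22, loose in the tray's tub, which has 128 x 152 inside; this is the block's centre. About 0.18 kg.
- flap (a joint): Angle (rad) of the hood's flap: clear amber panel with aluminium rim, 195 x 180 x 5, about 0.4 kg, covering the hood's top. 0 = shut (level), growing as the edge nearest the robot swings up; limit 1.5. It turns freely and falls shut when let go.
- flap_bar (a point): Middle of the flap's black handle bar: 12 diameter, 90 free length along the hood's y, on two feet, 36 clear above the flap near its edge. In the flap's own axes (those of the hood when shut, turning with the flap) it lies 175 from the hinge line along -x and 45 above it.
- flap_hinge (a point): Point on the flap's hinge line, in the middle of its length: on the hood's far (+x) top edge, 118 above the bench. The line runs along the hood's y. Axes are the hood's.
- pointer (a joint): Angle (rad) of the red pointer that marks the wanted flap angle, set somewhere between 0.5 and 0.9; same hinge line, zero and direction as the flap, so flap angle = pointer angle when they line up. Stiff: it stays where it is unless knocked.
- pointer_tip (a point): Tip of the red pointer: thin flat arm 4 thick, 7 wide, reaching 195 from the hinge line, 112 to the -y side of the hood's middle (22 beyond the hood's side), beside a steel arc with black ticks. Its x axis runs along the pointer from tip to hinge.
- ink_bottle: Bystander: black plastic ink bottle, 60 diameter x 170 tall; origin at the centre of its underside.
- red_can: Bystander: red can, 64 diameter x 130 tall; origin at the centre of its underside.
- ink_tin: Bystander: steel ink tin with yellow lid, 80 diameter x 50 tall; origin at the centre of its underside.
- green_tin: Bystander: steel ink tin with green lid, 72 diameter x 60 tall; origin at the centre of its underside.
- palette_knife: Bystander: palette knife (spatula) lying flat, 220 long; origin under its middle.
- brayer: Bystander: small hand roller lying on the bench: black rubber roll 38 diameter x 100, wooden handle, 170 long overall, up to 40 high; origin on the bench near the roller yoke.

How it is judged:
By the outcome, as a careful person would: the job done as asked, in the order asked, and still so for the second after the job is handed in, while the arm keeps its last pose, push and grip.
It also fails if it takes over 54 s, if anything falls off the work surface, if the arm or the gripper's body presses on something with over 40 N, if the wrist force passes 120 N, or if a joint passes its speed limit or range.

## Robot

A 6-joint arm with a two-finger parallel gripper is mounted at the origin on the work surface. World frame = base frame: x ahead of the robot, y to its left, z up, the work surface at z = 0. Lengths are in mm, angles in rad, forces in N, time in s.
With the tool pointing down it reaches from about 350 to 975 mm from the base axis. Payload 7.1 kg.
Tool frame: the origin (TCP) lies between the finger pads; the fingertips stand 19 mm ahead of it and the grasp point (between the pads) is the TCP; z points along the fingers, y is the line along which they close (so a half turn about z gives the same grasp; the last joint's range is limited). The gripper opens to 88 mm and grips with 3 to 60 N. Pads are 20 mm wide; open, the fingers measure 115 mm over their backs; the gripper's body (75 mm by 178 mm) begins 61 mm behind the grasp point.
Start: joints at [1.109, 0.423, 1.63, -0, 1.089, -0.019], TCP at [267.762, 564.72, 241.675] pointing down, gripper open.
Joint ranges: [-3, 3], [-0.9, 2.11], [0.09, 2.58], [-1.31, 4.45], [0.11, 2.69], [-2.54, 2.54]. Speed limits (rad/s): [2.39, 2.39, 3.01, 3.14, 3.14, 3.14].

## Interface

Orientations are given as a rotation vector (axis times angle).
In Python, from workcell import ctrl gives the robot as it stands.
- The arm moves only by the tool arm_command, never from a script. Its argument "series" is a list of rows, each an object with "linear": the shift along the tool's x, y, z in m, a list of three; "turn": the turn about the tool's z in rad. A call has 1 to 10 rows; each row shifts and turns the commanded pose from where the row before left it, along the tool's axes as they then stand; what a row does not reach is not made up. A row lasts 1/10 s, in which the tool goes at most 50 mm and 8.59 degrees, less where a joint would pass 70% of its speed; a pose out of reach is approached as far as the arm can. A call with a gripper value outside its range is refused whole. "jaw" is the opening, from -1 (shut) to 1 (fully open), set as the call begins (left out, the last holds). The fingers move at their own pace and stop on an object; the grip force is fixed at half the most. Time passes only in rows, so rows that do not move let the fingers close. It gives the time, the measured TCP pose, the force, the opening and the grip force at its end, in the units of the state.
- ctrl.get_obs(): the state, without advancing time (a new reading comes with each control period).
- ctrl.get_image(name): name is "scene" or "top" or "wrist"; returns a dict with "frame" (400x640x3 uint8, blue, green, red), "fx", "fy", "cx", "cy" (pixels), "rvec" (rotation vector, rad) and "tvec" (3), from world to camera coordinates, as OpenCV has them. Camera axes: x right, y down, z forward; pixel columns grow to the right and rows downward; lengths in mm; the calibration is good to about 2 mm. A picture is of the moment at which its call begins. There is no depth.
- ctrl.close_job(): hands the job in; it is judged then, once.
The state is a dict: "t": time; "qpos": joint angles; "qvel": joint speeds; "joint_torque": joint torques, N m; "ee_pos": TCP position; "orientation": TCP orientation; "ft_force": force on the tool from outside, world axes, zero at the start; "moment": the same for the moment, N m; "width": finger opening in mm; "grasp_force": force on a finger pad.
Only numpy, scipy, OpenCV 4.12 (cv2) and the standard library are available. Lean on these libraries where they do the work, as an engineer would, in place of code of your own. Each camera call takes 0.05 s, during which the arm holds its last target. There are 200 camera calls.

## Working session

There is one attempt and no reset: what is moved stays moved. The work goes in short steps, Python scripts to look and compute and a tool call to move; the robot and the scene stay as the last step left them, time stands still between calls to the robot, and variables do not carry over. Pictures are saved under pics/ and viewed, at most 10 in all, crops included, and the job is handed in when it is done.

Besides the shell and the picture viewer there is one more tool, called by a JSON object that holds its "fn" and its "kwargs". arm_command: Moves the arm, as the interface text tells. Its arguments: {"type":"object","properties":{"series":{"type":"array"},"jaw":{"type":"number"}},"required":["series"]}

```bash
mkdir -p pics; cat > h.py <<'E'
import numpy as np, cv2
from workcell import ctrl
def snap(n,f):
    d=ctrl.get_image(n); cv2.imwrite(f'pics/{f}.png',d['frame']); np.save(f'pics/{f}.npy',{k:d[k] for k in d if k!='frame'},allow_pickle=True); return d
def load(f): return np.load(f'pics/{f}.npy',allow_pickle=True).item()
def KRT(d):
    return np.array([[d['fx'],0,d['cx']],[0,d['fy'],d['cy']],[0,0,1.]]),cv2.Rodrigues(np.array(d['rvec'],float))[0],np.array(d['tvec'],float).reshape(3)
def px(d,P):
    K,R,t=KRT(d); return cv2.projectPoints(np.array(P,float).reshape(-1,1,3),R,t,K,None)[0].reshape(-1,2)
def atz(d,u,v,z):
    K,R,t=KRT(d); r=R.T@np.linalg.inv(K)@[u,v,1]; c=-R.T@t; return c+r*(z-c[2])/r[2]
E
python3 -c "
from h import *
for n in ['scene','top']: snap(n,n+'0'); d=load(n+'0'); K,R,t=KRT(d); print(n,d['fx'],-R.T@t)
print(ctrl.get_obs())"
```

```text
scene 413.91337779019636 [1305.73314291 -458.80320167 1354.87456338]
top 392.1287541450084 [ 416.91942674    9.64411572 1569.75880585]
{'t': 0.1, 'qpos': array([ 1.10895374e+00,  4.23783798e-01,  1.63060608e+00,  2.17512396e-05,
        1.08860000e+00, -1.90259341e-02]), 'qvel': array([ 0.00225119, -0.00114982, -0.00251192,  0.00069279,  0.00031426,
       -0.00096943]), 'joint_torque': array([ 2.40292766e-04, -5.45616961e+01, -2.74327111e+01,  6.45910366e-02,
        1.88912993e-02, -4.69484019e-05]), 'ee_pos': array([267.57753629, 564.29696775, 240.97026025]), 'orientation': array([-6.89843798e-01, -3.06455665e+00,  2.12418183e-03]), 'ft_force': array([ 0.21574023, -1.055186  , -0.40959242]), 'moment': array([0.0157918 , 0.02583235, 0.0058502 ]), 'grasp_force': 0.0, 'width': 87.8684019502087}
```

View pics/scene0.png

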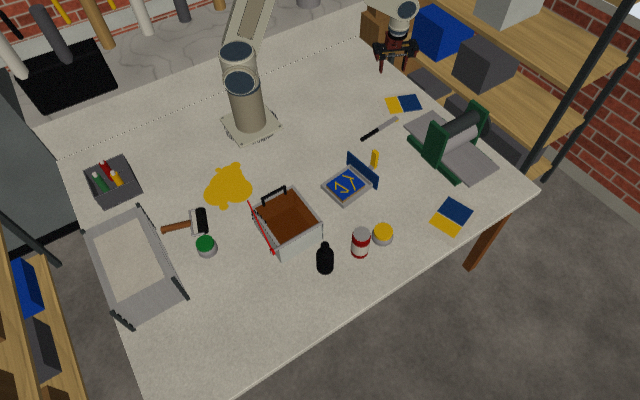

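View pics/top0.png

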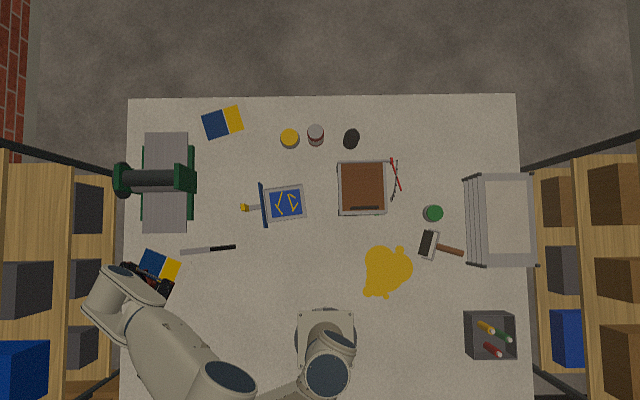

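The top view shows the hood at about (362,188), the tray at (285,203) with its yellow post at (244,208), and the pointer at (396,175). The scene view shows the same, with the post at (375,157). I'll enlarge both.

```bash
python3 -c "
from h import *
a=cv2.imread('pics/top0.png')[150:225,230:410]; cv2.imwrite('pics/tc.png',cv2.resize(a,None,fx=4.4,fy=4.4,interpolation=cv2.INTER_CUBIC))
a=cv2.imread('pics/scene0.png')[140:265,240:390]; cv2.imwrite('pics/sc.png',cv2.resize(a,None,fx=4.8,fy=4.8,interpolation=cv2.INTER_CUBIC))"
```

```text
(no output)
```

View pics/tc.png

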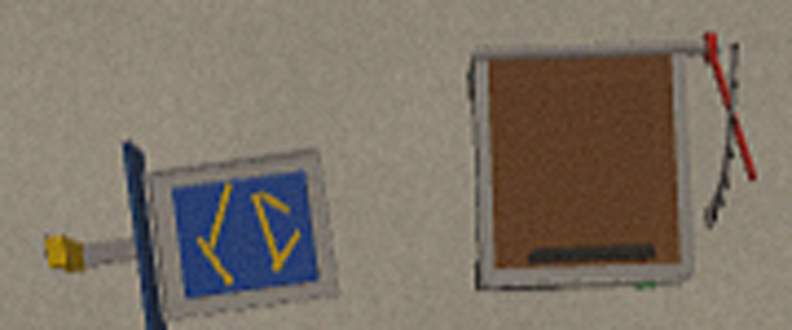

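View pics/sc.png

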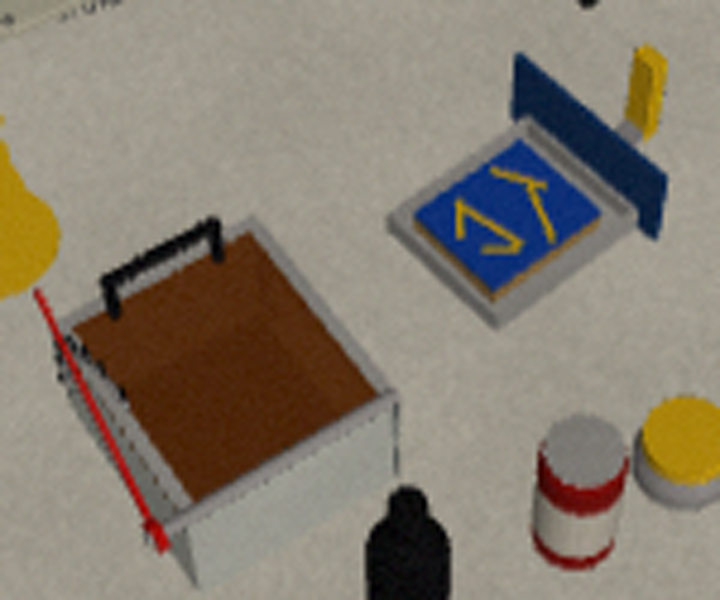

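```bash
cat > fit.py <<'E'
from h import *
from scipy.optimize import least_squares
T=load('top0');S=load('scene0')
t=lambda X,Y:((X+.5)/4.4-.5+230,(Y+.5)/4.4-.5+150)
s=lambda X,Y:((X+.5)/4.8-.5+240,(Y+.5)/4.8-.5+140)
def W(p,P):
    c,n=np.cos(p[2]),np.sin(p[2]); P=np.atleast_2d(P); return np.c_[p[0]+c*P[:,0]-n*P[:,1],p[1]+n*P[:,0]+c*P[:,1],P[:,2]]
def fit(obs,p0):
    def r(p):
        return np.concatenate([(px(d,W(p,f(p) if callable(f) else f))-uv).ravel() for d,uv,f in obs])
    q=least_squares(r,p0,loss='soft_l1'); return q.x,r(q.x).reshape(-1,2)
ptip=lambda p:[100-195*np.cos(p[3]),-202,118+195*np.sin(p[3])]
hood=[(T,t(478,288),[-95,0,119]),(T,t(691,281),[-95,-180,119]),(T,t(474,50),[100,0,119]),
(S,s(252,218),[-95,0,119]),(S,s(395,392),[100,0,119]),(T,t(592,252),[-75,-90,163]),(S,s(160,251),[-75,-90,163]),
(T,t(753,178),ptip),(S,s(38,291),ptip)]
tray=[(T,t(58,253),[0,0,107]),(S,s(650,52),[0,0,107]),(T,t(128,143),[88,-68,85]),(S,s(517,55),[-88,-68,85]),(S,s(665,180),[88,-68,85]),
(T,t(318,150),[68,-231,24]),(T,t(337,293),[-68,-231,24]),(S,s(390,222),[-68,-231,24]),(S,s(497,318),[68,-231,24])]
if __name__=='__main__':
    np.set_printoptions(precision=3,suppress=True)
    for o,p in((hood,[500,-50,0,.7]),(tray,[420,280,0])):
        x,r=fit(o,p); print(x); print(r.T)
E
python3 fit.py
```

```text
[576.145 -57.357   0.006   0.871]
[[ 0.318  0.539 -0.067  0.528 -0.089 -0.127  0.055 -0.215 -0.81 ]
 [-1.371 -0.787  0.653 -1.108  0.048  0.176 -0.075 -0.369 -0.687]]
[514.383 300.762  31.552]
[[-0.516 -0.262 -0.662 -0.536 -0.064 -0.048  0.673 -1.115 -0.205]
 [-0.735  0.36  -0.81  -0.568 -0.645 -1.626 -0.246 -1.842 -0.494]]
```

```bash
python3 -c "
from h import *
T=load('top0');S=load('scene0')
for n,a,b,z in(('tin',(289.5,138),(383,230),50),('can',(315.5,132),(361,232),130),('bottle',(351,135),(325,245),170),('green',(433,212),(206,242),60),('hood near-left foot',(338,215),(0,0),115)):
  print(n,atz(T,*a,z),atz(S,*b,z))
snap('wrist','w0')
import numpy as np;d=load('w0');K,R,t=KRT(d);print(d['fx'],-R.T@t,R)
"
```

```text
tin [785.60931682 126.71037008  50.        ] [794.20772314 129.77386537  50.        ]
can [787.59848284  23.08691282 130.        ] [790.51215167  26.94015292 130.        ]
bottle [ 764.25709239 -106.17906931  170.        ] [ 781.87247192 -113.61183845  170.        ]
green [ 484.87150955 -424.42796068   60.        ] [ 490.13301006 -425.85554866   60.        ]
hood near-left foot [476.52364831 -55.89608219 115.        ] [-1504.58081363  -752.56961161   115.        ]
326.48507897553725 [197.74896629 597.19722557 383.7241653 ] [[ 0.42925005  0.90318386 -0.00181738]
 [ 0.8676266  -0.41179027  0.27866262]
 [ 0.2509352  -0.12119275 -0.96038734]]
```

{"fn": "arm_command", "kwargs": {"series": [{"linear":[-0.034,-0.013,0.002],"turn":0},{"linear":[-0.034,-0.013,0.002],"turn":0},{"linear":[-0.034,-0.013,0.002],"turn":0},{"linear":[-0.034,-0.013,0.002],"turn":0},{"linear":[-0.034,-0.013,0.002],"turn":0},{"linear":[-0.034,-0.013,0.002],"turn":0},{"linear":[-0.034,-0.013,0.002],"turn":0},{"linear":[-0.034,-0.013,0.002],"turn":0},{"linear":[-0.034,-0.013,0.002],"turn":0},{"linear":[-0.03,-0.013,0.002],"turn":0}], "jaw": 1}}

```text
t: 1.15
ee_pos: [516.7, 301.9, 221.4]
orientation: [-0.69, -3.065, 0.0]
ft_force: [0.2, 0.9, 1.2]
width: 87.7
grasp_force: 0.0
```

{"fn": "arm_command", "kwargs": {"series": [{"linear":[0,0,0],"turn":0.1},{"linear":[0,0,0],"turn":0.1},{"linear":[0,0,0],"turn":0.1},{"linear":[0,0,0],"turn":0.1},{"linear":[0,0,0],"turn":0.1},{"linear":[0,0,0],"turn":0.1},{"linear":[0,0,0],"turn":0.1},{"linear":[0,0,0],"turn":0.1},{"linear":[0,0,0],"turn":0.1},{"linear":[0,0,0],"turn":0.09}]}}

```text
t: 2.15
ee_pos: [515.5, 303.2, 221.4]
orientation: [-2.068, -2.365, 0.001]
ft_force: [-0.5, 0.3, -0.5]
width: 87.6
grasp_force: 0.0
```

```bash
python3 -c "
from h import *
o=ctrl.get_obs();print(o['t'],o['ee_pos'],o['qpos'],cv2.Rodrigues(o['orientation'])[0].round(3));d=snap('wrist','w1');print(px(d,[[514,301,107],[514,301,85]]));K,R,t=KRT(d);print(-R.T@t)"
```

```text
2.15 [515.48956651 303.19437236 221.39415216] [5.11764375e-01 4.07787819e-01 1.70703317e+00 2.41200826e-05
 1.02736403e+00 3.77772967e-01] [[-0.134  0.991 -0.001]
 [ 0.991  0.134 -0.   ]
 [-0.    -0.001 -1.   ]]
[[317.88268135 201.70811223]
 [317.96546413 194.47251939]]
[504.48765263 378.9313466  364.10204673]
```

View pics/w1.png

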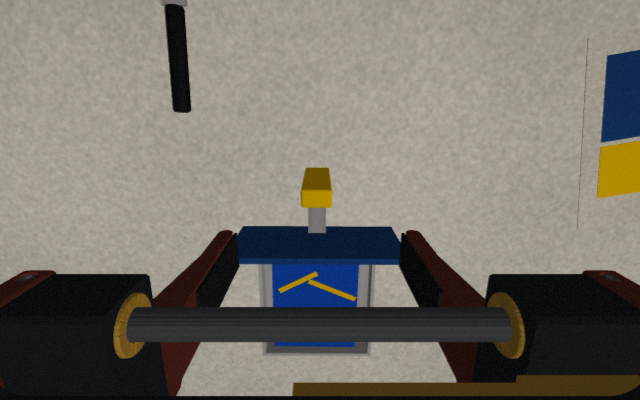

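The wrist view shows the post top face centred at about (316.5,198.5), with the panel and tub edges level in the image, so the yaw fits.

```bash
python3 -c "
from h import *
d=load('w1');f=cv2.imread('pics/w1.png').astype(int);b,g,r=f[...,0],f[...,1],f[...,2]
m=((r>90)&(g>70)&(b<60))[150:215,290:345];ys,xs=np.nonzero(m)
for y in range(150,215,3):
  q=np.nonzero(m[y-150])[0]; 
  if len(q):print(y,q[0]+290,q[-1]+290,f[y,q[len(q)//2]+290])
for uv in((316.5,198.5),(301.5,198.5),(331,198.5),(316.5,190),(316.5,207)):print(uv,atz(d,*uv,107))
m=(b>70)&(r<50)&(g<90)
for x in(250,270,300,340,370,390): q=np.nonzero(m[220:275,x])[0];print(x,q[0]+220,q[-1]+220)
"
```

```text
168 306 328 [  0  81 106]
171 305 328 [  0  82 105]
174 305 329 [  0  79 103]
177 304 329 [  0  82 105]
180 303 329 [  1  83 107]
183 303 330 [  0  81 106]
186 302 330 [  0  81 106]
189 302 331 [  0  91 120]
192 301 331 [  0 140 180]
195 301 331 [  0 138 179]
198 301 331 [  0 138 178]
201 301 331 [  0 138 177]
204 301 331 [  0 140 178]
207 305 326 [ 45 129 154]
(316.5, 198.5) [512.51145496 303.57844881 107.        ]
(301.5, 198.5) [500.30595797 301.94078739 107.        ]
(331, 198.5) [524.30918459 305.16139841 107.        ]
(316.5, 190) [511.56677355 310.73631087 107.        ]
(316.5, 207) [513.4705669  296.31124655 107.        ]
250 259 263
270 226 263
300 259 274
340 259 274
370 259 264
390 259 263
```

{"fn": "arm_command", "kwargs": {"series": [{"linear":[0.001,-0.003,0.014],"turn":0},{"linear":[0,0,0.015],"turn":0},{"linear":[0,0,0.015],"turn":0},{"linear":[0,0,0.015],"turn":0},{"linear":[0,0,0.015],"turn":0},{"linear":[0,0,0.015],"turn":0},{"linear":[0,0,0.015],"turn":0},{"linear":[0,0,0.015],"turn":0},{"linear":[0,0,0.01],"turn":0},{"linear":[0,0,0.007],"turn":0}]}}

```text
t: 3.2
ee_pos: [512.3, 303.7, 84.5]
orientation: [-2.063, -2.369, 0.001]
ft_force: [0.4, 0.0, -0.6]
width: 88.0
grasp_force: 0.0
```

{"fn": "arm_command", "kwargs": {"series": [{"linear":[0,0,0],"turn":0},{"linear":[0,0,0],"turn":0},{"linear":[0,0,0],"turn":0},{"linear":[0,0,0],"turn":0},{"linear":[0,0,0],"turn":0},{"linear":[0,0,0],"turn":0},{"linear":[0,0,0],"turn":0},{"linear":[0,0,0],"turn":0}], "jaw": -1}}

```text
t: 4.0
ee_pos: [512.6, 303.9, 85.7]
orientation: [2.063, 2.369, 0.0]
ft_force: [-0.0, 0.2, -0.8]
width: 27.7
grasp_force: 0.0
```

{"fn": "arm_command", "kwargs": {"series": [{"linear":[0,0,0],"turn":0},{"linear":[0,0,0],"turn":0},{"linear":[0,0,0],"turn":0},{"linear":[0,0,0],"turn":0}]}}

```text
t: 4.4
ee_pos: [512.6, 303.9, 85.7]
orientation: [-2.063, -2.369, -0.0]
ft_force: [-0.1, -0.3, 1.1]
width: 26.1
grasp_force: 30.0
```

{"fn": "arm_command", "kwargs": {"series": [{"linear":[0,0,0],"turn":0.005},{"linear":[0,0,0],"turn":0.01},{"linear":[0,0,0],"turn":0.015},{"linear":[0,0,0],"turn":0.015},{"linear":[0,0,0],"turn":0.02},{"linear":[0,0,0],"turn":0.02},{"linear":[0,0,0],"turn":0.015},{"linear":[0,0,0],"turn":0.015},{"linear":[0,0,0],"turn":0.01},{"linear":[0,0,0],"turn":0.005}]}}

```text
t: 5.4
ee_pos: [512.6, 303.9, 85.7]
orientation: [2.213, 2.23, 0.0]
ft_force: [2.9, -1.2, 0.3]
width: 25.5
grasp_force: 30.0
```

{"fn": "arm_command", "kwargs": {"series": [{"linear":[-0.001,0.001,0],"turn":0},{"linear":[-0.003,0.003,0],"turn":0},{"linear":[-0.004,0.004,0],"turn":0},{"linear":[-0.005,0.005,0],"turn":0},{"linear":[-0.005,0.005,0],"turn":0},{"linear":[-0.005,0.005,0],"turn":0},{"linear":[-0.005,0.005,0],"turn":0},{"linear":[-0.005,0.005,0],"turn":0},{"linear":[-0.005,0.005,0],"turn":0},{"linear":[-0.005,0.005,0],"turn":0}]}}

```text
t: 6.4
ee_pos: [554.6, 261.7, 85.8]
orientation: [-2.213, -2.226, 0.002]
ft_force: [-3.9, 4.2, 5.8]
width: 25.8
grasp_force: 30.0
```

{"fn": "arm_command", "kwargs": {"series": [{"linear":[-0.005,0.005,0],"turn":0},{"linear":[-0.004,0.005,0],"turn":0},{"linear":[-0.004,0.003,0],"turn":0},{"linear":[-0.003,0.003,0],"turn":0},{"linear":[-0.002,0.002,0],"turn":0},{"linear":[-0.001,0.001,0],"turn":0},{"linear":[0,0.001,0],"turn":0},{"linear":[0,0,0],"turn":0}]}}

```text
t: 7.2
ee_pos: [574.1, 242.9, 85.8]
orientation: [-2.212, -2.226, 0.004]
ft_force: [-6.4, 3.2, 7.5]
width: 25.4
grasp_force: 30.0
```

```bash
python3 -c "
from h import *
d=snap('wrist','w2');K,R,t=KRT(d);print(-R.T@t)
d=snap('top','t2');o=ctrl.get_obs();print(o['ee_pos'])
w=cv2.imread('pics/w2.png')[190:400,160:480];a=cv2.imread('pics/t2.png')[150:225,240:410]
w=cv2.resize(w,None,fx=1.2,fy=1.2);a=cv2.resize(a,None,fx=4.6,fy=4.6,interpolation=cv2.INTER_CUBIC)
c=np.zeros((600,800,3),np.uint8);c[:252,:384]=w[:252];c[252:252+345,:782]=a;cv2.imwrite('pics/c2.png',c)"
```

```text
[573.40947159 319.18943431 228.62271509]
[574.11483724 242.93089789  85.82303556]
```

View pics/c2.png

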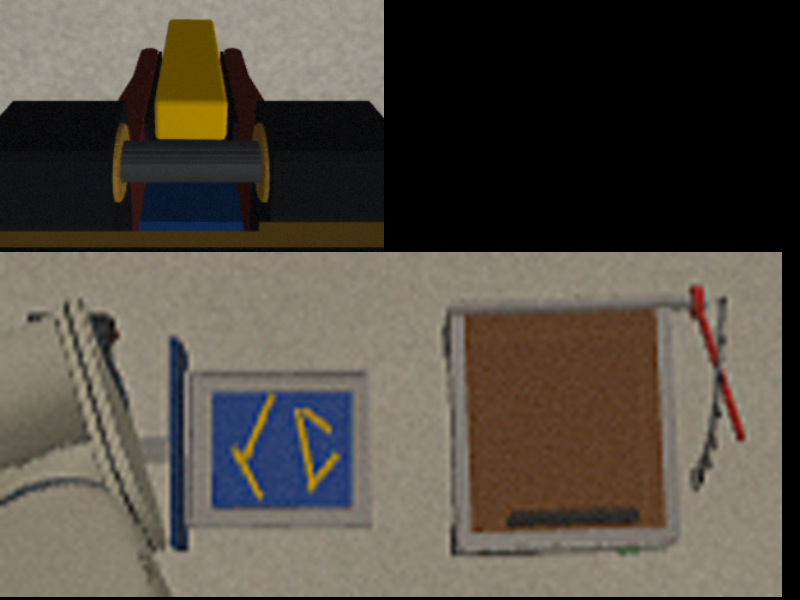

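The tray is held square with the block still in it. The hood is at crop (450..675, 300..553). I'll measure the hood yaw accurately from the edges of the amber pane.

```bash
cat > yaw.py <<'E'
from h import *
import sys
for nm,n,cut in(('top0','top0',(150,225,325,400)),('t2','t2',(150,225,325,400)),('scene0','scene0',(170,265,240,340))):
    d=load(n);f=cv2.imread(f'pics/{nm}.png').astype(float)
    s=f[...,2]-f[...,0]   # amber measure
    s=s[cut[0]:cut[1],cut[2]:cut[3]]
    g=((s>s.max()*0.4)*255).astype(np.uint8)
    sb=cv2.resize(s.astype(np.float32),None,fx=8,fy=8,interpolation=cv2.INTER_LINEAR)
    m=(sb>np.median(s[g>0])*.5).astype(np.uint8)
    c=max(cv2.findContours(m,0,1)[0],key=cv2.contourArea).reshape(-1,2)
    P=np.array([atz(d,(u+.5)/8-.5+cut[2],(v+.5)/8-.5+cut[0],120)[:2] for u,v in c])
    r=cv2.minAreaRect(P.astype(np.float32)); print(nm,r)
    lo,hi=P.min(0),P.max(0)
    for ax in(0,1):
        for e in(lo,hi):
            o=1-ax; k=(abs(P[:,ax]-e[ax])<14)&(P[:,o]>lo[o]+30)&(P[:,o]<hi[o]-30)
            if k.sum()>10:
                p=np.polyfit(P[k,o],P[k,ax],1); print(' axis','xy'[ax],'edge',np.polyval(p,P[k,o].mean()).round(1),'slope',p[0].round(4))
E
python3 yaw.py
```

```text
top0 ((581.9552612304688, -147.65370178222656), (180.5605926513672, 159.60108947753906), 0.8743959069252014)
 axis x edge 492.7 slope -0.0303
 axis x edge 671.1 slope -0.0139
 axis y edge -226.1 slope 0.014
 axis y edge -68.8 slope 0.0209
t2 ((581.865234375, -147.42572021484375), (180.533203125, 159.68145751953125), 1.0142778158187866)
 axis x edge 492.7 slope -0.0309
 axis x edge 671.2 slope -0.0133
 axis y edge -226.1 slope 0.0164
 axis y edge -68.9 slope 0.0197
scene0 ((583.5499267578125, -146.80438232421875), (179.79246520996094, 157.68702697753906), 0.8899611234664917)
 axis x edge 497.1 slope 0.0132
 axis x edge 672.2 slope -0.0144
 axis y edge -223.3 slope -0.009
 axis y edge -69.2 slope 0.019
```

{"fn": "arm_command", "kwargs": {"series": [{"linear":[-0.001,0,0],"turn":-0.003},{"linear":[-0.003,-0.001,0],"turn":-0.003},{"linear":[-0.005,0,0],"turn":-0.003},{"linear":[-0.007,0,0],"turn":-0.002},{"linear":[-0.008,0,0],"turn":0},{"linear":[-0.008,0,0],"turn":0},{"linear":[-0.008,0,0],"turn":0},{"linear":[-0.008,0,0],"turn":0},{"linear":[-0.008,0,0],"turn":0},{"linear":[-0.006,0,0],"turn":0}]}}

```text
t: 8.3
ee_pos: [576.2, 179.5, 85.7]
orientation: [-2.201, -2.242, -0.0]
ft_force: [0.4, 5.0, 1.9]
width: 25.9
grasp_force: 30.0
```

{"fn": "arm_command", "kwargs": {"series": [{"linear":[-0.004,0,0],"turn":0},{"linear":[-0.004,0,0],"turn":0},{"linear":[-0.004,0,0],"turn":0},{"linear":[-0.004,0,0],"turn":0},{"linear":[-0.004,0,0],"turn":0},{"linear":[-0.004,0,0],"turn":0},{"linear":[-0.004,0,0],"turn":0}]}}

```text
t: 9.0
ee_pos: [576.7, 152.3, 85.7]
orientation: [-2.2, -2.242, -0.0]
ft_force: [-1.0, 5.1, 1.9]
width: 25.6
grasp_force: 30.0
```

{"fn": "arm_command", "kwargs": {"series": [{"linear":[-0.004,-0.001,0],"turn":0},{"linear":[-0.006,-0.001,0],"turn":0},{"linear":[-0.008,0,0],"turn":0},{"linear":[-0.008,0,0],"turn":0},{"linear":[-0.008,0,0],"turn":0},{"linear":[-0.008,0,0],"turn":0},{"linear":[-0.008,0,0],"turn":0},{"linear":[-0.008,0,0],"turn":0},{"linear":[-0.008,0,0],"turn":0},{"linear":[-0.006,0,0],"turn":0}]}}

```text
t: 10.0
ee_pos: [575.9, 79.9, 85.7]
orientation: [-2.2, -2.242, 0.0]
ft_force: [0.7, 5.7, 3.6]
width: 25.9
grasp_force: 30.0
```

{"fn": "arm_command", "kwargs": {"series": [{"linear":[-0.006,0,0],"turn":0},{"linear":[-0.008,0,0],"turn":0},{"linear":[-0.008,0,0],"turn":0},{"linear":[-0.008,0,0],"turn":0},{"linear":[-0.006,0,0],"turn":0},{"linear":[-0.005,0,0],"turn":0},{"linear":[-0.004,0,0],"turn":0},{"linear":[-0.003,0,0],"turn":0},{"linear":[-0.003,0,0],"turn":0},{"linear":[-0.002,0,0],"turn":0}]}}

```text
t: 11.0
ee_pos: [576.8, 27.2, 85.7]
orientation: [-2.2, -2.242, 0.0]
ft_force: [-0.9, 6.4, 4.3]
width: 25.7
grasp_force: 30.0
```

{"fn": "arm_command", "kwargs": {"series": [{"linear":[-0.003,0,0],"turn":0},{"linear":[-0.003,0,0],"turn":0},{"linear":[-0.002,0,0],"turn":0},{"linear":[-0.001,0,0],"turn":0},{"linear":[-0.001,0,0],"turn":0}]}}

```text
t: 11.5
ee_pos: [577.0, 17.3, 85.7]
orientation: [-2.2, -2.242, 0.0]
ft_force: [0.3, 5.5, 3.1]
width: 25.9
grasp_force: 30.0
```

{"fn": "arm_command", "kwargs": {"series": [{"linear":[-0.001,0,0],"turn":0},{"linear":[-0.001,0,0],"turn":0},{"linear":[-0.001,0,0],"turn":0}]}}

```text
t: 11.8
ee_pos: [577.0, 15.5, 85.7]
orientation: [-2.2, -2.24, -0.002]
ft_force: [0.0, 18.4, 3.5]
width: 25.7
grasp_force: 30.0
```

{"fn": "arm_command", "kwargs": {"series": [{"linear":[-0.001,0,0],"turn":0},{"linear":[0,0,0],"turn":0}]}}

```text
t: 12.0
ee_pos: [577.0, 15.4, 85.7]
orientation: [-2.2, -2.24, -0.003]
ft_force: [-0.1, 18.5, 3.8]
width: 26.1
grasp_force: 30.0
```

```bash
python3 -c "
from h import *
o=ctrl.get_obs();print(o['ee_pos'],o['ft_force'],o['moment'],o['orientation'],o['t'])
d=snap('scene','s3');a=cv2.imread('pics/s3.png')[150:270,220:360];cv2.imwrite('pics/s3c.png',cv2.resize(a,None,fx=5,fy=5,interpolation=cv2.INTER_CUBIC))"
```

```text
[576.98753244  15.41290463  85.70213694] [-0.05080725 18.51476526  3.75677161] [ 2.4508576  -0.09826421 -0.08674727] [-2.19966098 -2.23966389 -0.00260705] 12.0
```

View pics/s3c.png

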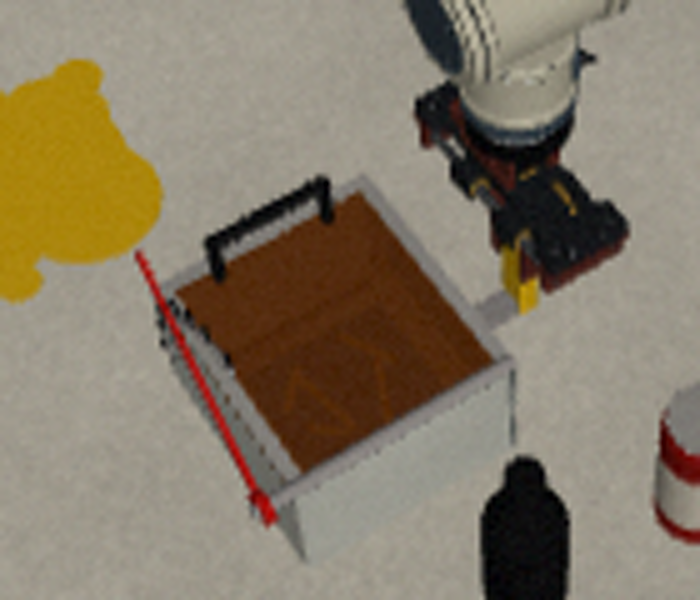

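The tray is home. The push reads 18 N with almost no moment about z, so the panel is flat, and the lino's cuts show through the amber pane at about (340,385). I'll release and rise.

{"fn": "arm_command", "kwargs": {"series": [{"linear":[0,0,0],"turn":0},{"linear":[0,0,0],"turn":0},{"linear":[0,0,0],"turn":0},{"linear":[0,0,0],"turn":0},{"linear":[0,0,0],"turn":0},{"linear":[0,0,0],"turn":0}], "jaw": 1}}

```text
t: 12.65
ee_pos: [577.3, 13.1, 85.6]
orientation: [-2.201, -2.242, 0.0]
ft_force: [-0.3, 0.4, -0.1]
width: 70.4
grasp_force: 0.0
```

{"fn": "arm_command", "kwargs": {"series": [{"linear":[0,0,-0.01],"turn":0},{"linear":[0,0,-0.02],"turn":0},{"linear":[0,0,-0.02],"turn":0},{"linear":[0,0,-0.02],"turn":0},{"linear":[0,0,-0.02],"turn":0},{"linear":[0,0,-0.02],"turn":0},{"linear":[0,0,-0.02],"turn":0},{"linear":[0,0,-0.02],"turn":0},{"linear":[0,0,-0.015],"turn":0},{"linear":[0,0,0],"turn":0}]}}

```text
t: 13.65
ee_pos: [578.6, 13.4, 253.6]
orientation: [2.198, 2.24, 0.005]
ft_force: [0.7, -0.1, 0.3]
width: 87.7
grasp_force: 0.0
```

```bash
python3 -c "
from h import *
d=snap('top','t4');o=ctrl.get_obs();print(o['ee_pos'],o['ft_force'])
w=snap('wrist','w4');print(px(w,[[576.7,13.5,107]]),px(w,[[576.7-88,-51,85],[576.7+88,-51+3,85]]))
w=cv2.imread('pics/w4.png');a=cv2.imread('pics/t4.png')[150:225,240:410]
w=cv2.resize(w,None,fx=.62,fy=.62);a=cv2.resize(a,None,fx=4.6,fy=4.6,interpolation=cv2.INTER_CUBIC)
c=np.zeros((600,800,3),np.uint8);c[:248,:w.shape[1]]=w[:248];c[252:252+345,:782]=a;cv2.imwrite('pics/c4.png',c)"
```

```text
[577.83428816  13.36319948 252.0946158 ] [-0.08895517  0.27928242  0.4910914 ]
[[318.13141731 189.55445418]] [[231.54690019 243.20170666]
 [402.40744047 243.20270012]]
```

View pics/c4.png

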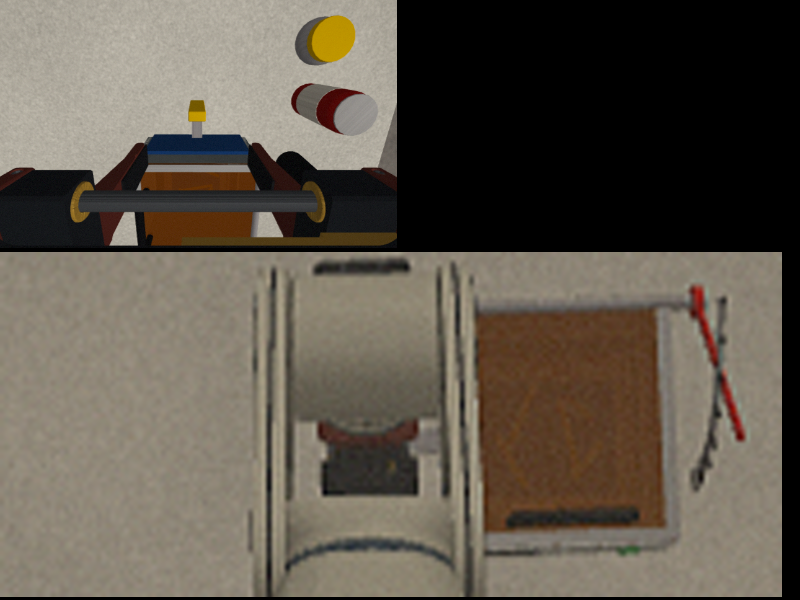

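{"fn": "arm_command", "kwargs": {"series": [{"linear":[-0.016,-0.007,0],"turn":0},{"linear":[-0.016,-0.007,0],"turn":0},{"linear":[-0.016,-0.007,0],"turn":0},{"linear":[-0.016,-0.007,0],"turn":0},{"linear":[-0.016,-0.007,0],"turn":0},{"linear":[-0.016,-0.007,0],"turn":0},{"linear":[-0.016,-0.007,0],"turn":0},{"linear":[-0.016,-0.007,0],"turn":0},{"linear":[-0.016,-0.007,0],"turn":0},{"linear":[-0.016,-0.007,0],"turn":0}]}}

```text
t: 14.75
ee_pos: [509.0, -149.8, 250.3]
orientation: [-2.201, -2.241, 0.001]
ft_force: [-0.6, -1.0, -0.1]
width: 87.8
grasp_force: 0.0
```

{"fn": "arm_command", "kwargs": {"series": [{"linear":[0,0,0],"turn":0},{"linear":[0,0,0],"turn":0}]}}

```text
t: 14.95
ee_pos: [509.8, -148.7, 250.5]
orientation: [-2.202, -2.24, 0.0]
ft_force: [0.6, -0.5, -0.1]
width: 87.8
grasp_force: 0.0
```

```bash
python3 -c "
from h import *
from fit import t,s,T,S
print(atz(T,*t(592,252),163),atz(S,*s(160,251),163))
d=snap('wrist','w5');o=ctrl.get_obs();print(o['ee_pos'],o['orientation'])
print(px(d,[[504.8,-147,163],[504,-102,163],[505.6,-192,163]]))"
```

```text
[ 502.29318858 -148.26257788  163.        ] [ 501.84283205 -148.11131512  163.        ]
[ 510.04448345 -148.23904895  250.52087596] [-2.20125125e+00 -2.24094100e+00 -6.25552221e-05]
[[313.44909387 207.3584923 ]
 [313.05204717 146.3764084 ]
 [313.80698206 262.32625212]]
```

View pics/w5.png

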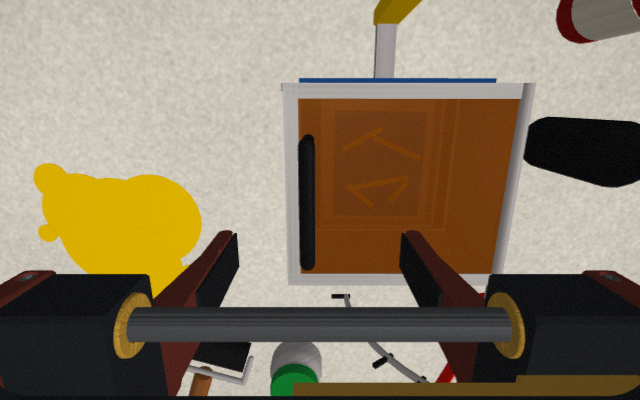

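The bar is at column 306.5, rows 135 to 270. The blue panel lies flush along the hood at row 80, and the block is in place inside.

```bash
python3 -c "
from h import *
d=load('w5');f=cv2.imread('pics/w5.png').astype(int).max(2)
for y in(150,175,200,225,250):
  q=np.nonzero(f[y,290:325]<55)[0]+290; print(y,q[0],q[-1],atz(d,(q[0]+q[-1])/2,y,163))"
```

```text
150 299 314 [ 499.41219545 -104.61802268  163.        ]
175 299 314 [ 499.51373411 -122.60481873  163.        ]
200 299 314 [ 499.61979761 -141.39315334  163.        ]
225 300 314 [ 500.10707012 -161.0316821   163.        ]
250 300 314 [ 500.23191731 -181.59243901  163.        ]
```

{"fn": "arm_command", "kwargs": {"series": [{"linear":[0,-0.005,0.005],"turn":0},{"linear":[0,-0.005,0.01],"turn":0},{"linear":[0,0,0.012],"turn":0},{"linear":[0,0,0.012],"turn":0},{"linear":[0,0,0.012],"turn":0},{"linear":[0,0,0.012],"turn":0},{"linear":[0,0,0.012],"turn":0},{"linear":[0,0,0.008],"turn":0},{"linear":[0,0,0.004],"turn":0},{"linear":[0,0,0],"turn":0}]}}

```text
t: 16.0
ee_pos: [500.2, -148.1, 163.1]
orientation: [-2.2, -2.242, 0.001]
ft_force: [0.2, 0.4, -0.3]
width: 87.8
grasp_force: 0.0
```

{"fn": "arm_command", "kwargs": {"series": [{"linear":[0,0,0],"turn":0},{"linear":[0,0,0],"turn":0},{"linear":[0,0,0],"turn":0},{"linear":[0,0,0],"turn":0},{"linear":[0,0,0],"turn":0},{"linear":[0,0,0],"turn":0},{"linear":[0,0,0],"turn":0},{"linear":[0,0,0],"turn":0},{"linear":[0,0,0],"turn":0},{"linear":[0,0,0],"turn":0}], "jaw": -1}}

```text
t: 17.0
ee_pos: [500.6, -148.1, 163.7]
orientation: [2.2, 2.242, 0.001]
ft_force: [6.6, 1.4, -2.9]
width: 11.5
grasp_force: 26.1
```

{"fn": "arm_command", "kwargs": {"series": [{"linear":[0,0,0],"turn":0},{"linear":[0,0,0],"turn":0},{"linear":[0,0,0],"turn":0},{"linear":[0,0,0],"turn":0},{"linear":[0,0,0],"turn":0}]}}

```text
t: 17.5
ee_pos: [500.6, -148.1, 163.7]
orientation: [2.2, 2.242, 0.001]
ft_force: [3.8, 1.5, -2.2]
width: 11.4
grasp_force: 30.0
```

```bash
cat > ptr.py <<'E'
from h import *
def go(n,cut,yoff,mx=577.5,my=-56.3,yaw=.017,show=True):
    d=load(n);f=cv2.imread(f'pics/{n}.png').astype(float)
    r=f[...,2]-np.maximum(f[...,1],f[...,0]); sub=r[cut[0]:cut[1],cut[2]:cut[3]]
    v,u=np.nonzero(sub>50); w=sub[v,u]; K,R,t=KRT(d); c=-R.T@t
    n_=np.array([-np.sin(yaw),np.cos(yaw),0]);e=np.array([np.cos(yaw),np.sin(yaw),0]);m=np.array([mx,my,0])
    P=[]
    for a,b in zip(u+cut[2],v+cut[0]):
        q=R.T@np.linalg.inv(K)@[a,b,1]; X=c+q*(n_@(m-c)+yoff)/(n_@q); P.append([e@(X-m),X[2]])
    P=np.array(P); rr=np.hypot(P[:,0]-100,P[:,1]-118); k=(rr>35)&(rr<205)
    vx,vy,x0,y0=cv2.fitLine(P[k].astype(np.float32),cv2.DIST_HUBER,0,.01,.01).ravel()
    tip=P[k][rr[k]>rr[k].max()-8].mean(0)
    print(n,k.sum(),'slope ang',np.arctan2(abs(vy),abs(vx)),'mean about hinge',np.median(np.arctan2(P[k,1]-118,100-P[k,0])),'far r',rr[k].max(),'tip',tip,'line off hinge',(118-y0)*vx-(100-x0)*vy)
if __name__=='__main__':
    for y in(-199,-202,-205): go('scene0',(190,260,240,285),y)
    go('s3',(190,260,240,285),-202)
E
python3 ptr.py
```

```text
scene0 96 slope ang 0.93919253 mean about hinge 0.6264404171714939 far r 193.00390205310637 tip [-34.27125396 250.73372639] line off hinge 33.87967
scene0 89 slope ang 0.9006288 mean about hinge 0.8396265338734037 far r 198.08092381970295 tip [-21.40416938 269.25542471] line off hinge 10.486446
scene0 98 slope ang 0.82579046 mean about hinge 0.9820041061444446 far r 204.69930266884774 tip [-10.93511841 284.55845052] line off hinge -19.647602
s3 89 slope ang 0.9006288 mean about hinge 0.8396265338734037 far r 198.08092381970295 tip [-21.40416938 269.25542471] line off hinge 10.486446
```

```bash
python3 -c "
import numpy as np
p=np.arange(0,.801,.04)+.2517;x=-180.7*np.cos(p);z=180.7*np.sin(p)
print(np.c_[np.diff(x.round()),-np.diff(z.round())].astype(int).tolist(),x[-1]-x[0],z[-1]-z[0])"
```

```text
[[2, -7], [2, -7], [3, -7], [2, -6], [3, -7], [4, -6], [3, -7], [4, -6], [4, -6], [4, -6], [5, -5], [5, -6], [4, -5], [6, -5], [5, -5], [6, -5], [5, -4], [6, -4], [6, -4], [6, -4]] 85.36172680314178 111.89252824654261
```

{"fn": "arm_command", "kwargs": {"series": [{"linear":[0,0.001,-0.003],"turn":0},{"linear":[0,0.001,-0.004],"turn":0},{"linear":[0,0.002,-0.007],"turn":0},{"linear":[0,0.003,-0.007],"turn":0},{"linear":[0,0.002,-0.006],"turn":0},{"linear":[0,0.003,-0.007],"turn":0},{"linear":[0,0.004,-0.006],"turn":0},{"linear":[0,0.003,-0.007],"turn":0},{"linear":[0,0.004,-0.006],"turn":0},{"linear":[0,0.004,-0.006],"turn":0}]}}

```text
t: 18.5
ee_pos: [526.9, -147.7, 222.9]
orientation: [-2.199, -2.242, 0.002]
ft_force: [-0.3, -3.0, -4.5]
width: 11.2
grasp_force: 30.0
```

{"fn": "arm_command", "kwargs": {"series": [{"linear":[0,0.004,-0.006],"turn":0},{"linear":[0,0.005,-0.005],"turn":0},{"linear":[0,0.005,-0.006],"turn":0},{"linear":[0,0.004,-0.005],"turn":0},{"linear":[0,0.006,-0.005],"turn":0},{"linear":[0,0.005,-0.005],"turn":0},{"linear":[0,0.006,-0.005],"turn":0},{"linear":[0,0.005,-0.004],"turn":0},{"linear":[0,0.006,-0.004],"turn":0},{"linear":[0,0.006,-0.004],"turn":0}]}}

```text
t: 19.5
ee_pos: [577.5, -146.9, 273.3]
orientation: [-2.198, -2.24, 0.005]
ft_force: [-11.2, -2.1, 11.2]
width: 11.1
grasp_force: 30.0
```

{"fn": "arm_command", "kwargs": {"series": [{"linear":[0,0.003,-0.002],"turn":0},{"linear":[0,0.003,-0.002],"turn":0},{"linear":[0,0,0],"turn":0},{"linear":[0,0,0],"turn":0}]}}

```text
t: 19.9
ee_pos: [584.2, -146.8, 277.3]
orientation: [-2.199, -2.242, 0.003]
ft_force: [-7.9, -2.5, 8.1]
width: 11.4
grasp_force: 30.0
```

```bash
python3 -c "
from h import *
o=ctrl.get_obs();print(o['ee_pos'],o['ft_force'],o['moment'])
e=o['ee_pos'];print('theta from tcp',np.arctan2(e[2]-118,676-e[0])-.2517,np.hypot(e[2]-118,676-e[0]))
snap('scene','s6');snap('wrist','w6')
a=cv2.imread('pics/s6.png')[150:270,220:340];a=cv2.resize(a,None,fx=4.9,fy=4.9,interpolation=cv2.INTER_CUBIC)
cv2.imwrite('pics/c6.png',a)
import ptr; ptr.go('s6',(190,260,240,285),-202)"
```

```text
[ 584.18254018 -146.79850024  277.26608747] [-7.91793669 -2.53488875  8.08247823] [-0.48444705  1.71476533  0.03091199]
theta from tcp 0.7961328469806035 183.83724472238669
s6 90 slope ang 0.9002747 mean about hinge 0.8397512744902071 far r 198.08092381970295 tip [-21.40416938 269.25542471] line off hinge 10.429535
```

View pics/c6.png

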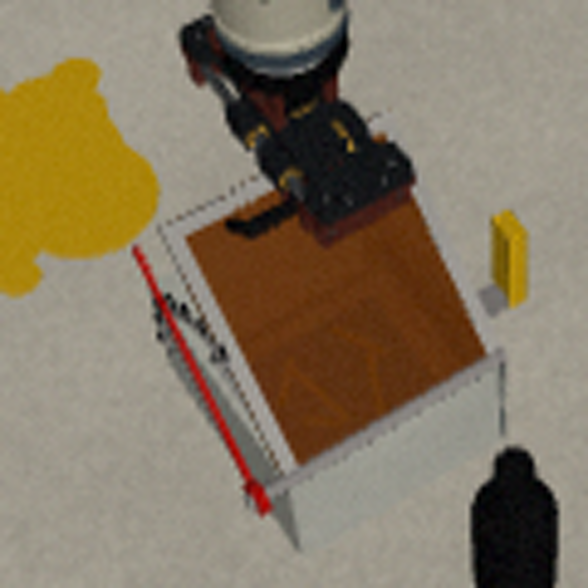

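The scene view shows the flap's near-right corner at crop (158,228) and the pointer tip at (137,248). The pointer has not moved. I'll compare both angles in the same model.

```bash
cat > rel.py <<'E'
from h import *
from fit import W
S=load('scene0')
z=lambda X,Y:np.array(((X+.5)/4.9-.5+220,(Y+.5)/4.9-.5+150))
tip=z(137,248);root=z(262,497);cor=z(158,228);croot=z(291,470)
def pt(th,r,y,n=0): return [100-r*np.cos(th)+n*np.sin(th),y,118+r*np.sin(th)+n*np.cos(th)]
p=(577.5,-56.3,.017)
for th in np.arange(.70,.96,.02):
    A=px(S,W(p,[pt(th,195,-202),pt(th,0,-202),pt(th,195,-180,2.5),pt(th,0,-180,2.5)]))
    ang=lambda v:np.degrees(np.arctan2(v[0],v[1]))
    print(round(th,2),'tip',(A[0]-tip).round(1),'cor',(A[2]-cor).round(1),'cor-tip',(A[2]-A[0]).round(1),'dirs',ang(A[1]-A[0]).round(2),ang(A[3]-A[2]).round(2))
print('obs cor-tip',cor-tip,'dirs',ang(root-tip),ang(croot-cor))
E
python3 rel.py
```

```text
0.7 tip [-2.4 -0.9] cor [-0.6  0. ] cor-tip [ 6.1 -3.2] dirs 27.86 27.71
0.72 tip [-2.2 -0.9] cor [-0.4  0.1] cor-tip [ 6.1 -3.2] dirs 27.67 27.5
0.74 tip [-2.  -0.8] cor [-0.1  0.1] cor-tip [ 6.1 -3.2] dirs 27.48 27.29
0.76 tip [-1.7 -0.7] cor [0.2 0.2] cor-tip [ 6.2 -3.2] dirs 27.29 27.08
0.78 tip [-1.4 -0.7] cor [0.5 0.3] cor-tip [ 6.2 -3.1] dirs 27.1 26.87
0.8 tip [-1.2 -0.6] cor [0.8 0.4] cor-tip [ 6.2 -3.1] dirs 26.9 26.66
0.82 tip [-0.9 -0.4] cor [1.1 0.5] cor-tip [ 6.2 -3.1] dirs 26.71 26.44
0.84 tip [-0.6 -0.3] cor [1.4 0.7] cor-tip [ 6.3 -3.1] dirs 26.5 26.22
0.86 tip [-0.3 -0.1] cor [1.7 0.9] cor-tip [ 6.3 -3.1] dirs 26.3 25.99
0.88 tip [0.1 0.1] cor [2.1 1.1] cor-tip [ 6.3 -3.1] dirs 26.09 25.77
0.9 tip [0.4 0.3] cor [2.4 1.3] cor-tip [ 6.3 -3.1] dirs 25.88 25.53
0.92 tip [0.7 0.6] cor [2.8 1.5] cor-tip [ 6.3 -3.1] dirs 25.67 25.3
0.94 tip [1.1 0.8] cor [3.2 1.8] cor-tip [ 6.4 -3.1] dirs 25.45 25.06
obs cor-tip [ 4.28571429 -4.08163265] dirs 26.657018641454144 28.792613264600813
```

```bash
cat > am.py <<'E'
from h import *
def amber(f): f=f.astype(float); return (f[...,2]-f[...,0]>35)&(f[...,2]>1.5*f[...,1])&(f[...,1]>12)
def red(f): f=f.astype(float); return (f[...,2]-f[...,1]>45)&(f[...,1]<60)&(f[...,2]>2.5*f[...,1])
def show(n,cut,st=1):
    f=cv2.imread(f'pics/{n}.png');a=amber(f);r=red(f)
    for y in range(cut[0],cut[1],st): print(y,''.join('R' if r[y,x] else 'a' if a[y,x] else '.' for x in range(cut[2],cut[3],st)))
E
python3 -c "
from am import *
snap('top','t6'); show('t6',(158,216,325,412)); show('w6',(0,400,160,560),8)"
```

```text
158 .......................................................................................
159 .......................................................................................
160 .......................................................................................
161 .......................................................................................
162 .......................................................................................
163 ................a.aaaaaaaaaaaaa........................................................
164 ................aaaaaa.aa.aaaaa........................................................
165 ................aa..a.aaaaaaaa.........................................................
166 ................aaaaaa..aa.a.a.........................................................
167 .................a.aaaa.aaaaaa.........................................................
168 .................aaa.a.aaaaa.a.........................................................
169 .................a.aaaaaa.aaaa......................................................
[... 6270 characters left out ...]
........................................
304 .................a................................
312 ..................................................
320 ..................................................
328 ..................................................
336 ..................................................
344 .................a................................
352 .................a...aR...........................
360 .................a................................
368 a................a.RR.............................
376 a................aRR..............................
384 ..................................................
392 ..................................................
```

```bash
cat > sol.py <<'E'
from am import *
from fit import W
from scipy.optimize import brentq
def pt(th,r,y,n=0): return [100-r*np.cos(th)+n*np.sin(th),y,118+r*np.sin(th)+n*np.cos(th)]
def edge(d,p,r,y,n,ax,val):  # angle at which the point projects to image coordinate val
    g=lambda th:px(d,W(p,pt(th,r,y,n)))[0,ax]-val
    return brentq(g,.3,1.3)
E
python3 -c "
from sol import *
show('w6',(345,396,285,350))
# amber near edge, sub-pixel, in top views and wrist
for n in('t2','t6'):
  f=cv2.imread(f'pics/{n}.png').astype(float); s=f[...,2]-f[...,0]
  print(n,[ (x,s[186:210,x].round().astype(int).tolist()) for x in (344,346,348)])
f=cv2.imread('pics/t2.png').astype(float);s=f[...,2]-f[...,1]
print(s[183:196,392:408].astype(int))
for n in('w5','w6'):
  f=cv2.imread(f'pics/{n}.png').astype(float); s=f[...,2]-f[...,0]
  for y in(110,120,130): print(n,y,245,s[y,245:305].astype(int).tolist())
"
```

```text
345 ..........aaaaa....................................aRR....a......
346 .........aaaaaa...................................aRRR....a......
347 .........aaaaaa..................................aRRRR....a......
348 .........aaaaaa.................................RRRRRR...........
349 .........aaaaaa................................RRRRRRR....a......
350 ..........aaaaa...............................RRRRRRRR...........
351 ..........aaaa...............................RRRRRRRRRa..........
352 ..........aaaa.............................aRRRRRRRRRR...........
353 ..........aaaa............................aRRRRRRRRRRRa..........
354 ..........aaaa...........................aRRRRRRRRRRRRR..........
355 ..........aRaa..........................RRRRRRRRRRRRRRR..........
356 ..........aaaa.........................RRRRRRRRRRRRRRRR..........
357 ..........aaaa.........................RRRRRRRRRRRRRRRR..........
358 ..........aaaa..........................aRRRRRRRRRRRRaa..........
359 ..........aaaa............................aRRRRRRRRa.............
360 ..........aaaa..............................aR
[... 4919 characters left out ...]
, 116, 113, 113, 113, 114, 114, 113, 112, 112, 113, 112, 116, 114, 108, 114, 112, 115, 112, 114, 111]
w6 120 245 [10, 11, 8, 6, 8, 54, 101, 113, 114, 112, 110, 107, 112, 113, 121, 116, 112, 112, 112, 113, 112, 113, 119, 118, 119, 118, 115, 105, 106, 102, 107, 101, 102, 104, 99, 105, 98, 100, 103, 107, 100, 102, 105, 105, 102, 100, 105, 104, 102, 103, 101, 100, 101, 108, 103, 101, 100, 102, 101, 104]
w6 130 245 [7, 10, 9, 10, 9, 5, 59, 113, 108, 113, 113, 112, 111, 110, 119, 112, 114, 115, 113, 116, 114, 113, 113, 115, 119, 121, 112, 107, 103, 101, 105, 102, 107, 102, 102, 102, 101, 99, 99, 101, 101, 106, 104, 101, 101, 100, 102, 103, 103, 104, 105, 103, 106, 100, 103, 102, 99, 104, 107, 115]
```

```bash
python3 -c "
from sol import *
from fit import T
w5=load('w5');w6=load('w6')
o=atz(w5,281.7,120,120.5);i=atz(w5,297.9,120,120.5);print('outer',o,'inner',i,'rim',i[0]-o[0])
rA=195-(i[0]-o[0]); 
yaw=.017
for hx in(674.8,675.8,677):
  hx0=hx-1.5; p=(hx-100,-56.3,yaw)   # hinge x at bar y
  p=(hx-100-.017*90,-56.3,yaw)
  print('hinge',hx,'shut amber edge wrist pred u',px(w5,W(p,pt(0,rA,-37,2.5))),'top shut amber pred',px(T,W(p,pt(0,rA,-90,2.5))))
  for y in(-20,-30,-45): print('  w6 flap y',y,edge(w6,p,rA,y,2.5,0,250.0),px(w6,W(p,pt(.79,rA,y,2.5))))
  for y in(-15,-25): print('  t6 flap',edge(T,p,rA,y,2.5,1,191.95),px(T,W(p,pt(.79,rA,y,2.5))))
  print('  top pointer',edge(T,p,195,-202,0,1,190.67),px(T,W(p,pt(.87,195,-202))))
f=cv2.imread('pics/w6.png').astype(int)
for y in(110,120,130):print(y,f[y,225:256].sum(1).tolist(),(f[y,225:256,2]-f[y,225:256,0]).tolist())
f=cv2.imread('pics/top0.png').astype(float);s=f[...,2]-f[...,0];print([(x,s[204:216,x].astype(int).tolist()) for x in(344,355,365,375)])
"
```

```text
outer [477.569777   -86.49312971 120.5       ] inner [490.75426704 -86.28052022 120.5       ] rim 13.184490030891936
hinge 674.8 shut amber edge wrist pred u [[299.55076063 130.53217583]] top shut amber pred [[362.79173282 210.11349733]]
  w6 flap y -20 0.7851818955899366 [[250.9919577  114.13006253]]
  w6 flap y -30 0.779627595384773 [[252.09153868 134.09087115]]
  w6 flap y -45 0.7712088217010373 [[253.67423463 162.8217166 ]]
  t6 flap 0.7996348378653009 [[344.03613064 192.35810897]]
  t6 flap 0.7974266170978679 [[346.98836836 192.26429725]]
  top pointer 0.8541071215536072 [[400.30050596 189.90724426]]
hinge 675.8 shut amber edge wrist pred u [[300.76874038 130.55217666]] top shut amber pred [[362.78506762 209.8433967 ]]
  w6 flap y -20 0.7755173108609638 [[252.96051332 114.16717842]]
  w6 flap y -30 0.7698817484812818 [[254.02745639 134.12708644]]
  w6 flap y -45 0.7613365442843869 [[255.56317547 162.85665249]]
  t6 flap 0.7927030600582852 [[344.03012562 192.06417804]]
  t6 flap 0.7904828781581151 [[346.98216229 191.97037872]]
  top pointer 0.8478546734942735 [[400.29053531 189.6
[... 845 characters left out ...]
79, 579, 583, 580, 580, 576, 578, 578, 566, 579, 577, 572, 577, 394, 235, 199, 203, 211, 204] [66, 75, 69, 15, 6, 10, 8, 7, 9, 6, 8, 8, 10, 10, 9, 6, 8, 7, 9, 8, 10, 11, 8, 6, 8, 54, 101, 113, 114, 112, 110]
130 [139, 142, 132, 169, 356, 547, 583, 596, 606, 594, 582, 584, 575, 579, 583, 583, 577, 585, 577, 584, 576, 574, 575, 568, 579, 564, 331, 214, 204, 208, 212] [72, 68, 70, 59, 14, 9, 7, 8, 8, 6, 9, 9, 7, 8, 9, 7, 6, 10, 9, 10, 7, 10, 9, 10, 9, 5, 59, 113, 108, 113, 113]
[(344, [55, 54, 54, 57, 54, 54, 63, 15, 10, 17, 17, 10]), (355, [57, 63, 29, 5, 6, 24, 43, 18, 16, 17, 8, 10]), (365, [59, 48, 19, 2, 5, 59, 34, 17, 13, 15, 12, 19]), (375, [56, 38, 12, 12, 6, 56, 21, 12, 12, 17, 6, 5])]
```

Measured against each camera's own reading of the shut flap, the flap is at 0.798 in both the top and wrist views. The pointer is at about 0.864, so I need about +0.066 rad.

{"fn": "arm_command", "kwargs": {"series": [{"linear":[0,0.002,-0.001],"turn":0},{"linear":[0,0.002,-0.001],"turn":0},{"linear":[0,0.002,-0.002],"turn":0},{"linear":[0,0.002,-0.001],"turn":0},{"linear":[0,0.002,-0.001],"turn":0},{"linear":[0,0,0],"turn":0},{"linear":[0,0,0],"turn":0},{"linear":[0,0,0],"turn":0}]}}

```text
t: 20.85
ee_pos: [594.5, -146.6, 283.0]
orientation: [-2.2, -2.242, 0.003]
ft_force: [-6.6, -2.0, 6.2]
width: 11.4
grasp_force: 30.0
```

```bash
cat > meas.py <<'E'
from sol import *
from fit import T
import sys
k=sys.argv[1]; rA=181.8; yaw=.017
w=snap('wrist','w'+k);snap('top','t'+k);snap('scene','s'+k);w=load('w'+k)
P=lambda hx:(hx-100-.017*90,-56.3,yaw)
def cross(s,lev,o):  # first downward crossing
    i=np.nonzero((s[:-1]>=lev)&(s[1:]<lev))[0][0]; return o+i+(s[i]-lev)/(s[i]-s[i+1])
f=cv2.imread(f'pics/w{k}.png').astype(float);s=f[...,2]-f[...,0]
for y in(110,120,130):
    u=280-cross(s[y,280:200:-1],60,0)
    th=.8
    for _ in range(5):
        ys=np.linspace(-70,0,71);A=px(w,W(P(673.4),[pt(th,rA,q,2.5) for q in ys]));yy=np.interp(y,A[::-1,1],ys[::-1]) if A[0,1]>A[-1,1] else np.interp(y,A[:,1],ys)
        th=edge(w,P(673.4),rA,yy,2.5,0,u)
    print('wrist',y,u,yy.round(1),th)
f=cv2.imread(f'pics/t{k}.png').astype(float);s=f[...,2]-f[...,0]
for x in(344,346,348):
    v=cross(cv2.blur(s,(3,1))[178:200,x],36,178); print('top',x,v,edge(T,P(674.8),rA,-20,2.5,1,v))
def redm(n):
    f=cv2.imread(n).astype(float);return (f[...,2]-f[...,1])[183:194,392:408].clip(20).sum(1)
print('pointer change',np.abs(redm(f'pics/t{k}.png')-redm('pics/top0.png')).max())
o=ctrl.get_obs();print(o['t'],o['ee_pos'],o['ft_force'])
E
python3 meas.py 7
```

```text
wrist 110 246.1206896551724 -17.9 0.8644488467069074
wrist 120 246.35897435897436 -22.8 0.862908748084785
wrist 130 247.05172413793105 -27.7 0.8633495230266454
top 344 188.57692307692307 0.8751354521277374
top 346 188.85 0.8691106876539846
top 348 188.7536231884058 0.8712403400217744
pointer change 144.0
21.0 [ 594.45615569 -146.65506707  283.01063401] [-6.09473161 -2.12603448  5.63650136]
```

```bash
python3 - <<'E'
from sol import *
from fit import T
from scipy.optimize import minimize
p=(674.8-100-1.53,-56.3,.017)
def ren(th,du,n=8):
    im=np.zeros((40*n,30*n),np.uint8)
    for nn in(-2,2):
        q=[pt(th,r,-202+s*3.5,nn) for r,s in((20,-1),(195,-1),(195,1),(20,1))]
        A=px(T,W(p,q))+[du,0]-[385,160]; cv2.fillConvexPoly(im,np.round((A+.5)*n*16-8).astype(np.int32),255,shift=4)
    q=px(T,W(p,[pt(th,195,-202+a,b) for a,b in((-3.5,-2),(3.5,-2),(3.5,2),(-3.5,2))]))+[du,0]-[385,160]
    cv2.fillConvexPoly(im,np.round((q+.5)*n*16-8).astype(np.int32),255,shift=4)
    return cv2.resize(im,(30,40),interpolation=cv2.INTER_AREA)/255.
for nm in('top0','t2','t6','t7'):
    f=cv2.imread(f'pics/{nm}.png').astype(float);s=(f[...,2]-f[...,1])[160:200,385:415]-7
    def c(x):
        m=ren(x[0],x[1])[12:]; t=s[12:]; a=(m*t).sum()/(m*m).sum(); return ((t-a*m)**2).sum()
    g=[(c((th,du)),th,du) for th in np.arange(.8,.94,.005) for du in np.arange(-1.5,1.5,.1)]
    b=min(g); pr=[min(v for v,t,_ in g if abs(t-q)<1e-6) for q in np.arange(.8,.94,.005)]
    print(nm,b,np.round(np.array(pr[6:22])/1000).astype(int))
    print(s[26:34].clip(15).sum(1).astype(int))
E
```

```text
top0 (np.float64(67992.34972182453), np.float64(0.8700000000000001), np.float64(0.5000000000000018)) [76 75 74 73 72 70 69 68 68 69 70 73 75 76 78 81]
[584 573 561 553 540 450 450 450]
t2 (np.float64(66377.41111469528), np.float64(0.8700000000000001), np.float64(0.5000000000000018)) [74 73 72 71 70 69 68 67 66 67 68 72 73 75 77 79]
[586 572 568 555 541 450 450 450]
t6 (np.float64(24109.826532606196), np.float64(0.8200000000000001), np.float64(0.9000000000000021)) [24 24 24 24 24 24 24 24 24 24 24 24 24 24 24 24]
[491 486 495 495 515 450 450 450]
t7 (np.float64(30056.018768791357), np.float64(0.8750000000000001), np.float64(-1.0999999999999996)) [30 30 30 30 30 30 30 30 30 30 30 30 30 30 30 30]
[508 521 450 450 450 450 450 450]
```

The pointer fits at 0.870 and the flap measures 0.866, so they line up. I'll check that the pointer has not moved and hand in.

```bash
python3 -c "
import ptr
from h import ctrl
for n in('scene0','s7'): ptr.go(n,(190,260,240,285),-202)
o=ctrl.get_obs();print(o['width'],o['grasp_force'],o['t']);print(ctrl.close_job())"
```

```text
scene0 89 slope ang 0.9006288 mean about hinge 0.8396265338734037 far r 198.08092381970295 tip [-21.40416938 269.25542471] line off hinge 10.486446
s7 90 slope ang 0.9002747 mean about hinge 0.8397512744902071 far r 198.08092381970295 tip [-21.40416938 269.25542471] line off hinge 10.429535
11.036564448517854 30.00194638967514 21.0
the job is handed in; nothing more can be done
None
```

The job is handed in at 21 s: the tray is home with its panel flush on the hood and the block inside, and the gripper is holding the flap at about 0.866 rad against a pointer measured at about 0.870, which has not moved.

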